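Fit the sprung locating stop and lock it in with its slide keeper

ROBOT

A 6-joint arm with a two-finger parallel gripper is mounted at the origin on a cart in front of the work surface, level with it; the furniture and walls round the work are solid. World frame = base frame: x ahead of the robot, y to its left, z up, the work surface at z = 0. Lengths are in mm, angles in rad, forces in N, time in s.
With the tool pointing down it reaches from about 350 to 775 mm from the base axis. Payload 7.3 kg.
Tool frame: the origin (TCP) lies at the very end of the fingers, on their centre line; the grasp point (between the pads) lies 19 mm behind it; x points along the fingers, y is the direction in which the jaws open and shut, and the axes are right-handed (so a half turn about x gives the same grasp; the last joint's range is limited). The gripper opens to 92 mm and grips with 3 to 60 N. Pads are 19 mm wide; open, the fingers measure 130 mm over their backs; the gripper's body (75 mm by 190 mm) begins 47 mm behind the grasp point.
Start: joints at [-1.485, 0.342, 1.524, -0, 1.275, -0.146], TCP at [120.63, -510.973, 226.741] pointing down, gripper open.
Joint ranges: [-2.53, 2.53], [-0.77, 2.02], [0.04, 2.7], [-1, 4.14], [0.28, 2.66], [-3.11, 3.11]. Speed limits (rad/s): [2.57, 2.57, 3.14, 3.14, 3.14, 3.14].

INTERFACE

Orientations are given as [roll, pitch, yaw] about the fixed x, y, z axes, in that order (R = Rz(yaw) Ry(pitch) Rx(roll)).
In Python, from plant import bot gives the robot as it stands.
- The arm moves only by the tool step_arm, never from a script. Its argument "targets" is a list that holds one entry, the list of rows, each a list of 4 numbers: the shift along the tool's x, y, z in m, then the turn about the tool's x in degrees. A call has exactly 5 rows; each row is the pose to reach, as a shift and turn from the pose measured when the call began, along the tool's axes at that moment; what a row does not reach only later rows make up. A row lasts 1/12 s, in which the tool goes at most 41.7 mm and 7.16 degrees, less where a joint would pass 70% of its speed; a pose out of reach is approached as far as the arm can. A call with a gripper value outside its range is refused whole. "jaw" is the closure, from 0 (fully open) to 1 (shut), set as the call begins (left out, the last holds). The fingers move at their own pace and stop on an object; the grip force is fixed at half the most. Time passes only in rows, so rows that repeat a pose let the fingers close, or fill a call up. It gives the time, the measured TCP pose, the force and the opening at its end, in the units of the state.
- bot.get_obs(): the state, without advancing time (a new reading comes with each control period).
- bot.capture(name): name is "scene" or "top" or "wrist"; returns a dict with "color" (420x560x3 uint8, red, green, blue), "depth" (420x560 float32, mm along the optical axis (not along the pixel's ray), 0 where there is no reading), "fov_y" (degrees; the focal length in pixels is half the picture's height over the tangent of half this angle, whatever the lens; pixels are square), "cx", "cy" (the principal point, pixels), "rvec" (rotation vector, rad) and "tvec" (3), from world to camera coordinates, as OpenCV has them. Camera axes: x right, y down, z forward; pixel columns grow to the right and rows downward; lengths in mm; the calibration is good to about 2 mm. The wrist camera is an equidistant fisheye: a pixel r from the principal point sees the ray r / f radians off the axis. A picture is of the moment at which its call begins.
- bot.close_job(): hands the job in, once; it reports no verdict.
The state is a dict: "time": time; "joint_positions": joint angles; "dq": joint speeds; "tau": joint torques, N m; "tool_pos": TCP position; "tcp_rot": TCP orientation; "contact_force": force on the tool from outside, world axes, zero at the start; "moment": the same for the moment, N m; "grip_width": finger opening in mm.
Only numpy, scipy, OpenCV 4.12 (cv2) and the standard library are available. Lean on these libraries where they do the work, as an engineer would, in place of code of your own. Each camera call takes 0.05 s, during which the arm holds its last target. There are 200 camera calls.

TASK

Fit the white locating stop from the blue tray into the pocket of the jig housing, wide end down on the spring cup; push it down against the spring until its shoulders are below the steel keeper, and slide the keeper fully home over the shoulders so that the stop is trapped upright with only its nose and button showing through. Press and push gently, without jamming the stop at the mouth, ramming it onto the bottom or forcing the keeper, and leave the other things as they are.

Things in the scene. Friction and masses are not known exactly. Their poses are not given: they have to be found in the camera images.
- stop_center (a point): loose locating stop, 65 g, first upright in the blue tray; point: half-way up the 32 mm white T block. Body: 24 (own x) x 34 (y) x 20 high, foot tapered 1 mm over 3 mm. Nose on it: 24 (x) x 20 (y) x 12 high, leaving a 7 mm shoulder at each y side; grip it across y. A 20 mm steel button screwed in the nose stands 1 to 6 mm above it, not known in advance. z up; half turn = same
- housing: fixed jig housing: brown plate 150 x 100 x 10 mm, aluminium block 84 (x) x 74 (y), top z = 44 mm. Origin on the table under the pocket's middle; +x: the way the keeper slides home; z up. Steel guides along x, y = 23.5 to 36.5 mm either side, rise to z = 51. End stop at x = 57 to 63 mm, to z = 48.5. Jamming the stop on its mouth with over 30 N bruises it
- pocket (a point): middle of the pocket's mouth, z = 44 mm, axes as housing; 25.2 (x) x 35.2 mm (y): 0.6 mm to spare each side, edge bevelled 1 mm. A sprung cup inside: stop resting on it has stop_center at z = 50.5; spring 2.4 N there, +1.2 N per mm down, 14.4 N where the shoulders are level with the keeper's underside (z = 40.5), 17.4 N at the hard bottom (z = 38); over 40 N damages the cup
- keeper (a joint): steel keeper plate, slides along housing x: 0 open, 0.026 m home (stop); friction 2.5 N, 7 to 15 N with the sprung stop under it, stays put; over 30 N bends it. Underside z = 44.5, top 48.5 mm. Open, its window (29.5 x 37 mm) is over the pocket; behind it (-x) a 22 mm slot lets the nose through while the tines beside it cover the shoulders, once pressed below; from 0.008 on they hold the stop down
- keeper_tab (a point): thumb tab of the keeper, 3 mm thick (x), 36 wide (y), up to z = 68.5 mm, at the +x side of the window; point: middle of the top edge of its -x face, 15 mm in +x from the pocket's middle when open, 3 mm from the fitted stop's nose. Shut fingertips pressing the button down can move to +x and push this tab along, sliding over the button
- tray_blue: loose shallow blue tray, 96 x 136 x 26 mm, floor 2 mm thick, walls to 26 mm; origin on its underside in the middle, its length along its y; stays where it is
- pin_0: loose white round pin, 15 mm diameter, 26 mm high, standing in the tray; origin at its foot; stays standing there
- pin_1: as pin_0
- pin_2: as pin_0
- screw_tin: loose round white tin, 64 mm diameter, 25 mm high, a bystander; origin at its underside
- stopwatch: loose grey stopwatch, 50 x 62 x 19 mm, a bystander
- driver: loose red cross-head screwdriver, 18 x 167 x 18 mm, long along its y, a bystander
- marker: loose black marker, 14 x 135 x 16 mm, long along its y, a bystander
- cutter: loose yellow knife with its blade in, 19 x 148 x 14 mm, long along its y, a bystander
Mind the look-alikes: they are no part of the job. Leave any black or green look-alike of the part that bears stop_center alone.

How it is judged:
By the outcome, as a careful person would: the job done as asked, in the order asked, and still so for the second after the job is handed in, with the robot touching nothing.
It also fails if it takes over 61 s, if anything falls off the work surface, if the arm or the gripper's body presses on something with over 40 N, if the wrist force passes 120 N, or if a joint passes its speed limit or range.

## Working session

There is one attempt and no reset: what is moved stays moved. The work goes in short steps, Python scripts to look and compute and a tool call to move; the robot and the scene stay as the last step left them, time stands still between calls to the robot, and variables do not carry over. Pictures are saved under pics/ and viewed, about 8 in all and at most 12, crops included, and the job is handed in when it is done.

Besides the shell and the picture viewer there is one more tool, called after "Emit:" as name(argument=value, ...), one argument or row to a line, values as JSON. step_arm: Moves the arm, as the interface text tells. Its arguments: {"type":"object","properties":{"targets":{"type":"array","items":{"type":"array","items":{"type":"array","items":{"type":"number"}}}},"jaw":{"type":"number"}},"required":["targets"]}

```bash
mkdir -p pics; cat > h.py <<'E'
import numpy as np, cv2
from plant import bot
def save(c,n): cv2.imwrite('pics/'+n,cv2.cvtColor(c,cv2.COLOR_RGB2BGR))
def f(c): return c['color'].shape[0]/2/np.tan(np.radians(c['fov_y'])/2)
def pose(c): R=cv2.Rodrigues(np.array(c['rvec'],float))[0]; t=np.array(c['tvec'],float).ravel(); return R,t
def ray(c,u,v,fish=False):
    F=f(c); x=(u-c['cx'])/F; y=(v-c['cy'])/F
    if fish:
        r=np.hypot(x,y); d=np.array([x/r*np.sin(r),y/r*np.sin(r),np.cos(r)]) if r>0 else np.array([0,0,1.])
    else: d=np.array([x,y,1.])
    R,t=pose(c); return -R.T@t, R.T@d
def onz(c,u,v,z,fish=False):
    o,d=ray(c,u,v,fish); return o+d*(z-o[2])/d[2]
def cloud(c,fish=False):
    h,w=c['depth'].shape; u,v=np.meshgrid(np.arange(w),np.arange(h)); F=f(c)
    x=(u-c['cx'])/F;y=(v-c['cy'])/F
    if fish:
        r=np.hypot(x,y)+1e-9; k=np.tan(np.minimum(r,1.5))/r; x=x*k;y=y*k
    D=c['depth']; P=np.stack([x*D,y*D,D],-1); R,t=pose(c)
    return (P-t)@R
E
python3 - <<'E'
from h import *
import pickle
print(bot.get_obs())
for n in ['scene','top','wrist']:
    c=bot.capture(n); pickle.dump(c,open(n+'.pkl','wb')); R,t=pose(c); print(n,c['fov_y'],c['cx'],c['cy'],-R.T@t,R[2]); save(c['color'],n+'0.png')
t=cv2.imread('pics/scene0.png')
E
```

```text
{'time': 0.0, 'joint_positions': array([-1.48501225e+00,  3.42718325e-01,  1.52504479e+00, -3.24661686e-05,
        1.27538758e+00, -1.46015156e-01]), 'dq': array([-1.62307789e-03, -2.72258274e-04, -9.27503784e-04, -1.26645364e-03,
        9.27840630e-05,  1.38894411e-03]), 'tau': array([ 2.26890629e-04, -4.31245458e+01, -2.44221246e+01,  7.17328792e-02,
        5.61536278e-02, -1.47490937e-04]), 'tool_pos': array([ 120.57568161, -510.5362016 ,  226.03755483]), 'tcp_rot': array([-1.69688832,  1.56923798,  1.67651304]), 'contact_force': array([-0.73817373, -0.78656992,  0.23462572]), 'moment': array([-0.02305954,  0.02237349, -0.06902312]), 'grip_width': 92.07480804127786}
scene 43.81762965036039 276.0046283269186 205.64343696896452 [ 220.95002808  753.09679117 1002.49646275] [ 0.25158793 -0.59632248 -0.76230113]
top 46.846135345414936 280.63304092953086 213.70379075090943 [ 417.29827394   57.31585767 1092.76008103] [ 0.13095597  0.00289937 -0.99138394]
wrist 65.70646984690485 283.11849636249883 210.64716467880854 [ 194.51630072 -494.38647988  384.9307598 ] [-0.27530932 -0.06448957 -0.95919022]
```

View pics/top0.png

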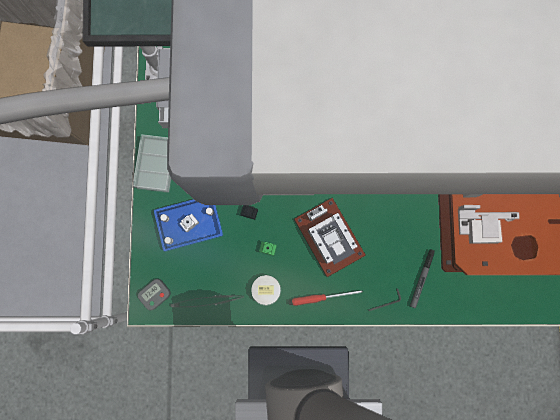

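View pics/scene0.png

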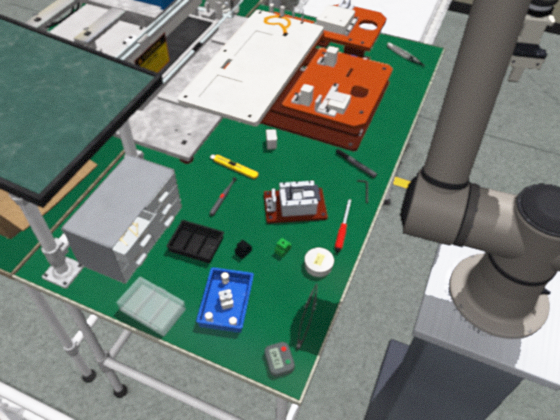

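The top view shows the blue tray with the stop at about (188,222), the housing at about (330,237), and decoys in black (247,211) and green (267,248). The scene view shows the same objects, with the tray at (225,298) and the housing at (296,202). Next I'll look closer and measure.

```bash
python3 - <<'E'
from h import *
import pickle
T=pickle.load(open('top.pkl','rb'));S=pickle.load(open('scene.pkl','rb'))
a=cv2.resize(T['color'][195:285,140:375],None,fx=3.4,fy=3.4,interpolation=cv2.INTER_CUBIC)
b=S['color'][170:235,250:345]; b=cv2.resize(b,(399,273),interpolation=cv2.INTER_CUBIC)
b2=S['color'][260:335,190:260]; b2=cv2.resize(b2,(300,273),interpolation=cv2.INTER_CUBIC)
o=np.zeros((306+273,799,3),np.uint8); o[:306]=a; o[306:,:399]=b;o[306:,400:700]=b2
save(o,'crop1.png')
P=cloud(T); 
for uv in [(188,222),(330,237),(300,100),(210,100),(200,190),(400,185)]: print(uv,P[uv[1],uv[0]].round(1))
hsv=cv2.cvtColor(T['color'],cv2.COLOR_RGB2HSV); Z=P[...,2]
blue=cv2.inRange(hsv,(105,150,60),(125,255,255)); blue[:, 260:]=0
def big(m): return max(cv2.findContours(m,0,1)[0],key=cv2.contourArea)
k=big(blue); q=np.array([onz(T,p[0][0],p[0][1],26)[:2] for p in k]).astype(np.float32)
print('tray',cv2.minAreaRect(q))
br=cv2.inRange(hsv,(0,80,30),(12,255,160)); br[:195]=0;br[285:]=0;br[:,:285]=0;br[:,375:]=0
k=big(br); q=np.array([onz(T,p[0][0],p[0][1],10)[:2] for p in k]).astype(np.float32)
r=cv2.minAreaRect(q);print('plate',r,cv2.boxPoints(r))
m=(Z>42)&(Z<75); m[:195]=0;m[285:]=0;m[:,:285]=0;m[:,375:]=0
print('block',cv2.minAreaRect(P[m][:,:2].astype(np.float32)))
m=(Z>60)&(Z<75); m[:195]=0;m[285:]=0;m[:,:285]=0;m[:,375:]=0
print('tab',P[m].round(0)[:20])
E
```

```text
(188, 222) [539.3 264.4  33.2]
(330, 237) [505.5 -47.5  34.4]
(300, 100) [459.5  53.  981.3]
(210, 100) [458.2  74.  984.8]
(200, 190) [439.6  78.3 970.7]
(400, 185) [440.5  27.4 971.9]
tray ((539.7107543945312, 266.6676025390625), (94.42662048339844, 134.8581085205078), 14.727231979370117)
plate ((508.7630310058594, -47.927330017089844), (148.24176025390625, 98.89350128173828), 29.075462341308594) [[ 419.9536    -40.731705]
 [ 468.01202  -127.16269 ]
 [ 597.57245   -55.122955]
 [ 549.51404    31.30803 ]]
block ((508.9823913574219, -48.28203201293945), (114.0254135131836, 73.9273452758789), 28.84205436706543)
tab [[529. -58.  65.]
 [526. -53.  68.]
 [526. -55.  70.]
 [526. -57.  66.]
 [524. -51.  66.]
 [524. -53.  66.]
 [524. -56.  63.]
 [522. -47.  68.]
 [522. -49.  68.]
 [522. -51.  67.]
 [520. -42.  67.]
 [520. -44.  69.]
 [520. -47.  66.]
 [517. -38.  69.]
 [518. -41.  64.]
 [518. -42.  68.]
 [516. -34.  65.]
 [516. -36.  66.]
 [516. -38.  64.]
 [516. -41.  62.]]
```

View pics/crop1.png

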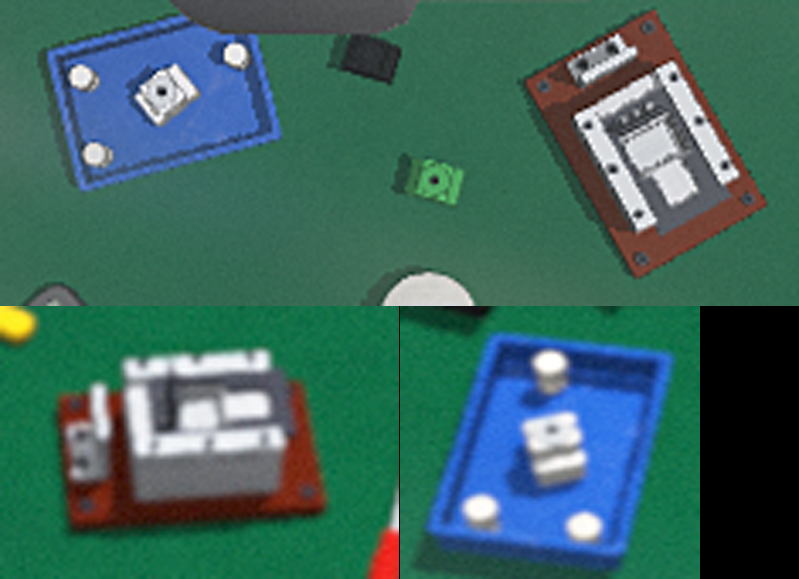

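```bash
cat >> h.py <<'E'
def psi(o):
    r,p,y=o['tcp_rot']
    from scipy.spatial.transform import Rotation as Ro
    M=Ro.from_euler('xyz',[r,p,y]).as_matrix(); return M,np.degrees(np.arctan2(M[1,2],M[0,2]))
def goto(x,y,z,ps):
    o=bot.get_obs(); M,p=psi(o); d=M.T@(np.array([x,y,z])-o['tool_pos']); a=(p-ps+180)%360-180
    print('t',round(o['time'],2),'pos',o['tool_pos'].round(1),'psi',round(p,2),'tilt',M[:,0].round(4),'shift mm',d.round(1),'turn',round(a,2),'F',o['contact_force'].round(1),'w',round(o['grip_width'],1))
E
python3 - <<'E'
from h import *
import pickle
T=pickle.load(open('top.pkl','rb'));P=cloud(T);Z=P[...,2];hsv=cv2.cvtColor(T['color'],cv2.COLOR_RGB2HSV)
w=cv2.inRange(hsv,(0,0,110),(180,70,255)); w[:, :160]=0;w[:,215:]=0;w[:205]=0;w[250:]=0
for k in cv2.findContours(w,0,1)[0]:
    if cv2.contourArea(k)<15: continue
    q=np.array([onz(T,*p[0],30)[:2] for p in k]).astype(np.float32); print(cv2.contourArea(k),cv2.minAreaRect(q))
m=(P[...,0]<480)&(P[...,1]<-100)&(P[...,2]<600); print('obst',P[m][:,2].max(), P[(P[...,1]<-200)&(P[...,2]<600)][:,:].max(0))
goto(400,-200,260,193); goto(480,258,230,209)
E
```

```text
39.5 ((499.92132568359375, 307.98486328125), (17.79172134399414, 13.204121589660645), 89.89137268066406)
177.0 ((538.9365844726562, 263.9264221191406), (29.100048065185547, 34.843833923339844), 39.2159538269043)
42.0 ((549.7626342773438, 318.26800537109375), (17.982229232788086, 15.594598770141602), 89.88331604003906)
33.0 ((562.9424438476562, 219.00424194335938), (15.811970710754395, 13.295957565307617), 0.9668595194816589)
obst 99.23695917295338 [ 607.37857533 -200.01407506  128.9911066 ]
t 0.15 pos [ 120.6 -510.7  226.2] psi -166.72 tilt [-1.0e-04  1.1e-03 -1.0e+00] shift mm [ -33.5 -238.2 -343.3] turn 0.28 F [ 0.8  0.3 -0. ] w 92.1
t 0.15 pos [ 120.6 -510.7  226.2] psi -166.72 tilt [-1.0e-04  1.1e-03 -1.0e+00] shift mm [  -3.  -665.5 -526.4] turn -15.72 F [ 0.8  0.3 -0. ] w 92.1
```

Emit:
step_arm(
  targets=[
    [[-0.004,-0.023,-0.033,0],[-0.008,-0.046,-0.066,0],[-0.012,-0.069,-0.099,0],[-0.016,-0.092,-0.132,0],[-0.018,-0.115,-0.165,0]],
  ],
)

```text
time: 0.57
tool_pos: [255.6, -359.4, 244.6]
tcp_rot: [-1.949, 1.57, 1.424]
contact_force: [0.7, -0.7, 0.1]
grip_width: 92.1
```

Emit:
step_arm(
  targets=[
    [[-0.004,-0.023,-0.033,0],[-0.008,-0.046,-0.066,0],[-0.012,-0.069,-0.099,0],[-0.016,-0.092,-0.132,0],[-0.018,-0.115,-0.165,0]],
  ],
)

```text
time: 0.98
tool_pos: [390.8, -207.9, 263.3]
tcp_rot: [-2.813, 1.57, 0.559]
contact_force: [0.7, -0.8, 0.8]
grip_width: 92.0
```

```bash
python3 -c "
from h import *
goto(440,40,230,219); goto(539,264,160,219)"
```

```text
t 0.98 pos [ 390.8 -207.9  263.3] psi -166.77 tilt [ 7.e-04  4.e-04 -1.e+00] shift mm [  33.4 -230.1 -104.6] turn -25.77 F [ 0.7 -0.8  0.8] w 92.0
t 0.98 pos [ 390.8 -207.9  263.3] psi -166.77 tilt [ 7.e-04  4.e-04 -1.e+00] shift mm [ 103.6 -425.4 -252.2] turn -25.77 F [ 0.7 -0.8  0.8] w 92.0
```

Emit:
step_arm(
  targets=[
    [[0.009,-0.026,-0.024,-3.2],[0.018,-0.052,-0.048,-6.4],[0.027,-0.078,-0.072,-9.6],[0.036,-0.104,-0.096,-12.8],[0.045,-0.128,-0.12,-15.8]],
  ],
)

```text
time: 1.4
tool_pos: [478.7, -53.8, 217.8]
tcp_rot: [-2.646, 1.57, 1.006]
contact_force: [0.2, -0.6, 0.2]
grip_width: 91.2
```

Emit:
step_arm(
  targets=[
    [[0,0,0,0],[0,0,0,0],[0,0,0,0],[0,0,0,0],[0,0,0,0]],
  ],
)

```text
time: 1.82
tool_pos: [478.5, -55.0, 218.3]
tcp_rot: [2.822, 1.57, 0.188]
contact_force: [0.8, -0.5, -0.3]
grip_width: 92.1
```

```bash
python3 -c "
from h import *
import pickle
c=bot.capture('wrist'); pickle.dump(c,open('w1.pkl','wb')); save(c['color'],'w1.png')
R,t=pose(c);print(-R.T@t,R[2])
goto(510,110,240,219); goto(539,264,160,219)"
```

```text
[544.64176455 -18.94640131 377.13371802] [-0.2461762  -0.13817778 -0.95932486]
t 1.87 pos [478.5 -54.9 218.3] psi -150.91 tilt [ 1.1e-03  2.0e-04 -1.0e+00] shift mm [ -21.6 -128.8 -107.7] turn -9.91 F [ 0.   0.2 -0.3] w 91.7
t 1.87 pos [478.5 -54.9 218.3] psi -150.91 tilt [ 1.1e-03  2.0e-04 -1.0e+00] shift mm [  58.4 -249.3 -207.8] turn -9.91 F [ 0.   0.2 -0.3] w 91.7
```

View pics/w1.png

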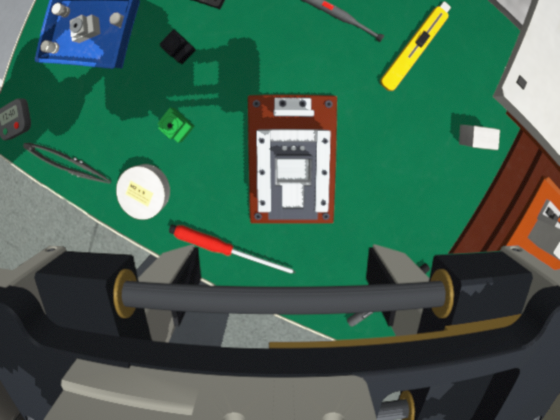

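```bash
cat >> h.py <<'E'
def contours(c,m,z,fish,amin):
    out=[]
    for k in cv2.findContours(m,cv2.RETR_EXTERNAL,cv2.CHAIN_APPROX_NONE)[0]:
        if cv2.contourArea(k)<amin: continue
        q=np.array([onz(c,*p[0],z,fish)[:2] for p in k]).astype(np.float32)
        out.append((cv2.contourArea(k),k.reshape(-1,2).mean(0).round(0),cv2.minAreaRect(q)))
    return out
E
python3 - <<'E'
from h import *
import pickle
W=pickle.load(open('w1.pkl','rb')); hsv=cv2.cvtColor(W['color'],cv2.COLOR_RGB2HSV)
P=cloud(W,True)
roi=np.zeros(hsv.shape[:2],np.uint8); roi[90:228,240:345]=255
g=cv2.inRange(hsv,(40,90,20),(95,255,255)); m=cv2.bitwise_and(cv2.bitwise_not(g),roi)
m=cv2.morphologyEx(m,cv2.MORPH_OPEN,np.ones((3,3)))
for r in contours(W,m,10,True,2000): print('plate',r)
w=cv2.bitwise_and(cv2.inRange(hsv,(0,0,170),(180,60,255)),roi)
for r in contours(W,w,51,True,60): print('white51',r)
Z=P[...,2]
for z0,z1 in [(47,60),(41,60)]:
    m=((Z>z0)&(Z<z1)&(roi>0)); 
    print(z0,cv2.minAreaRect(P[m][:,:2].astype(np.float32)))
m=(Z>60)&(roi>0); print('tab',P[m].mean(0),cv2.minAreaRect(P[m][:,:2].astype(np.float32)) if m.any() else 0)
print(Z[95:225:5,292].round(0))
# stop in tray
st=np.zeros_like(roi); st[0:50,60:105]=255
w=cv2.bitwise_and(cv2.inRange(hsv,(0,0,110),(180,70,255)),st)
for r in contours(W,w,34,True,50): print('stop',r)
a=cv2.resize(W['color'][92:226,240:345],None,fx=4.4,fy=4.4,interpolation=cv2.INTER_CUBIC); save(a,'w1c.png')
E
```

```text
plate (10952.5, array([292., 158.]), ((508.055908203125, -51.32392883300781), (148.97711181640625, 100.35089111328125), 29.002269744873047))
white51 (462.5, array([292., 194.]), ((479.7899169921875, -64.30183410644531), (24.769174575805664, 23.532337188720703), 29.899795532226562))
white51 (538.5, array([291., 169.]), ((503.66949462890625, -51.268531799316406), (19.5714111328125, 30.422698974609375), 29.19708824157715))
white51 (974.5, array([323., 171.]), ((516.6205444335938, -81.03939819335938), (83.43510437011719, 13.754576683044434), 29.036216735839844))
white51 (1389.0, array([274., 159.]), ((498.5102844238281, -47.72273254394531), (84.90923309326172, 57.863319396972656), 28.236595153808594))
white51 (296.5, array([297., 109.]), ((559.7579956054688, -23.248722076416016), (17.109516143798828, 37.658714294433594), 29.902057647705078))
47 ((506.71282958984375, -51.994171142578125), (114.17044067382812, 72.88572692871094), 29.284791946411133)
41 ((506.6761169433594, -51.97581481933594), (114.1253662109375, 72.9928207397461), 29.414592742919922)
tab [525.54099658 -37.86648879 161.66636542] ((531.775390625, -41.292213439941406), (38.830020904541016, 33.93738555908203), 18.913856506347656)
[11. 16. 16. 49. 48. 12. 10. 42. 45. 44. 49. 50. 65. 35. 35. 34. 36. 33.
 45. 44. 46. 44. 44. 49. 49. 11.]
stop (91.5, array([90., 23.]), ((547.003662109375, 243.60348510742188), (23.724376678466797, 9.284391403198242), 39.428466796875))
stop (269.5, array([78., 30.]), ((534.9130249023438, 257.8130187988281), (39.11248016357422, 22.58266258239746), 48.34291076660156))
```

View pics/w1c.png

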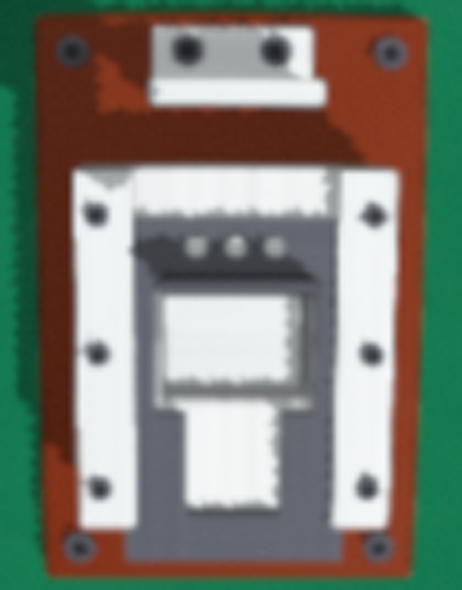

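Emit:
step_arm(
  targets=[
    [[-0.004,-0.026,-0.021,-2],[-0.008,-0.052,-0.042,-4],[-0.012,-0.078,-0.063,-6],[-0.016,-0.104,-0.084,-8],[-0.02,-0.13,-0.107,-9.9]],
  ],
)

```text
time: 2.28
tool_pos: [508.8, 111.1, 239.0]
tcp_rot: [2.534, 1.569, 0.073]
contact_force: [0.6, 0.1, -0.1]
grip_width: 91.6
```

```bash
python3 -c "
from h import *
goto(539,264,160,219)"
```

```text
t 2.28 pos [508.8 111.1 239. ] psi -141.04 tilt [ 1.6e-03  1.0e-04 -1.0e+00] shift mm [  79.1 -100.  -119.5] turn -0.04 F [ 0.6  0.1 -0.1] w 91.6
```

The crop shows the housing squarely. The end stop is at the top, the tab with three studs is open, and the white cup is in the window at about (225,340). The keeper is open and the pocket is clear. Now I'll move above the tray.

Emit:
step_arm(
  targets=[
    [[0.01,-0.02,-0.024,0],[0.02,-0.04,-0.048,0],[0.03,-0.06,-0.072,0],[0.04,-0.08,-0.096,0],[0.05,-0.1,-0.12,0]],
  ],
)

```text
time: 2.7
tool_pos: [539.9, 264.9, 189.0]
tcp_rot: [2.554, 1.568, 0.091]
contact_force: [0.1, -0.4, 0.8]
grip_width: 91.7
```

Emit:
step_arm(
  targets=[
    [[0.01,0,0,0],[0.02,0,0,0],[0.028,0,0,0],[0.028,0,0,0],[0.028,0,0,0]],
  ],
  jaw=0.55,
)

```text
time: 3.12
tool_pos: [539.9, 263.4, 160.9]
tcp_rot: [2.307, 1.569, -0.158]
contact_force: [0.5, 0.4, 0.6]
grip_width: 63.0
```

```bash
python3 - <<'E'
from h import *
import pickle
c=bot.capture('wrist'); pickle.dump(c,open('w2.pkl','wb')); save(c['color'],'w2.png')
goto(539,264,60,219)
E
```

```text
t 3.17 pos [540.3 263.7 161.6] psi -141.24 tilt [ 3.e-03  3.e-04 -1.e+00] shift mm [101.6  -1.2   1.1] turn -0.24 F [ 0.1 -0.2 -0. ] w 59.3
```

View pics/w2.png

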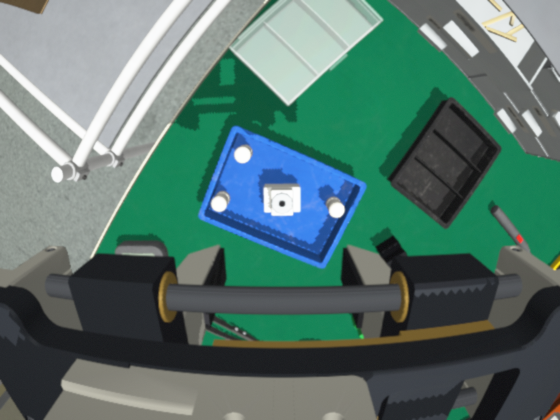

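```bash
python3 - <<'E'
from h import *
import pickle
W=pickle.load(open('w2.pkl','rb')); hsv=cv2.cvtColor(W['color'],cv2.COLOR_RGB2HSV);P=cloud(W,True);Z=P[...,2]
roi=np.zeros(hsv.shape[:2],np.uint8); roi[180:225,258:308]=255
w=cv2.bitwise_and(cv2.inRange(hsv,(0,0,110),(180,90,255)),roi)
for r in contours(W,w,22,True,50): print('all@22',r)
for lo,hi in [(30,45),(17,26)]:
    m=(Z>lo)&(Z<hi)&(roi>0)&(w>0); print(lo,m.sum(),P[m].mean(0).round(1),cv2.minAreaRect(P[m][:,:2].astype(np.float32)),np.median(Z[m]))
dk=cv2.bitwise_and(cv2.inRange(hsv,(0,0,0),(180,255,70)),roi)
ys,xs=np.nonzero(dk); print('dark',xs.mean(),ys.mean(),len(xs))
print(onz(W,282,203,38,True))
# finger check
print(Z[203,265:302].round(0)); print(Z[183:225,282].round(0))
a=cv2.resize(W['color'][175:230,250:315],(780,660)[0:2] if 0 else (650,550),interpolation=cv2.INTER_CUBIC); save(a,'w2c.png')
E
```

```text
all@22 (1076.5, array([281., 199.]), ((538.333740234375, 262.76605224609375), (30.324050903320312, 35.21183395385742), 38.68954849243164))
30 539 [540.1 263.8  35.7] ((539.2979736328125, 263.1923828125), (23.63504981994629, 19.706600189208984), 41.196319580078125) 35.94492748673103
17 427 [541.  263.4  22.5] ((539.2396240234375, 262.893310546875), (24.19116973876953, 34.093894958496094), 39.35049819946289) 22.722462676993135
dark 281.5 203.5 12
[539.4266428  263.07923402  38.        ]
[23. 24. 23. 23. 24. 22. 36. 37. 37. 37. 36. 36. 36. 36. 36. 36. 37. 37.
 37. 37. 37. 37. 37. 36. 37. 37. 37. 36. 23. 23. 22. 23. 22. 23. 23. 21.
  4.]
[ 3. 10. 15. 20. 23. 29. 32. 35. 35. 36. 36. 36. 37. 36. 35. 36. 37. 37.
 36. 37. 37. 37. 37. 38. 38. 38. 38. 37. 36. 35. 36. 35.  3.  1.  2.  3.
  3.  4.  2.  2.  3.  3.]
```

View pics/w2c.png

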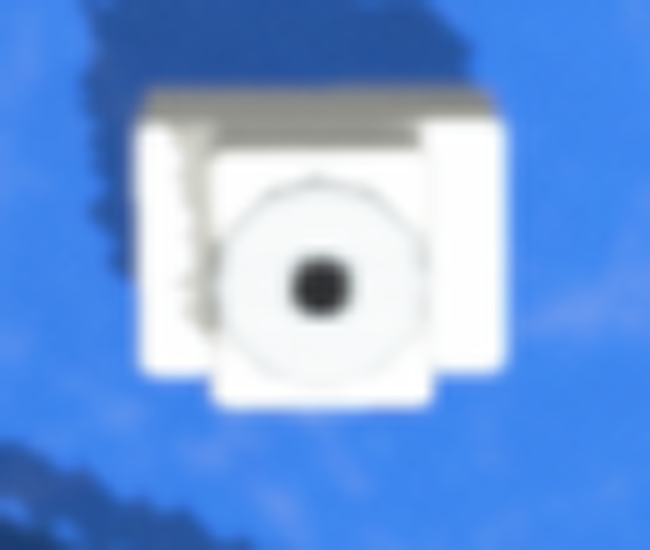

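The close-up shows the stop upright with its 34 mm side horizontal, so it is aligned with the jaws. The button centre is at image (282,203), and both shoulders are visible. I'll descend to the nose.

Emit:
step_arm(
  targets=[
    [[0.025,0,0.0005,0],[0.05,0,0.001,0],[0.075,0,0.001,0],[0.1,0,0.001,0],[0.11,0,0.001,0]],
  ],
  jaw=0.55,
)

```text
time: 3.58
tool_pos: [538.8, 261.9, 49.4]
tcp_rot: [0.67, 1.57, -1.796]
contact_force: [-1.4, -0.3, -0.6]
grip_width: 41.4
```

Emit:
step_arm(
  targets=[
    [[0.002,0,0,0],[0.004,0,0,0],[0.006,0,0,0],[0.008,0,0,0],[0.008,0,0,0]],
  ],
)

```text
time: 4.0
tool_pos: [539.3, 262.0, 42.3]
tcp_rot: [2.217, 1.569, -0.25]
contact_force: [-0.7, 0.5, 0.6]
grip_width: 41.5
```

```bash
python3 -c "
from h import *
import pickle
c=bot.capture('wrist'); pickle.dump(c,open('w3.pkl','wb')); save(c['color'][180:420,140:420],'w3.png')
for i in range(3): goto(539.3,263,25,219)"
```

```text
t 4.05 pos [539.2 262.   42.2] psi -141.3 tilt [ 1.2e-03 -4.0e-04 -1.0e+00] shift mm [17.2 -0.7 -0.6] turn -0.3 F [ 0.7 -0.2 -0.5] w 41.3
t 4.05 pos [539.2 262.   42.2] psi -141.3 tilt [ 1.2e-03 -4.0e-04 -1.0e+00] shift mm [17.2 -0.7 -0.6] turn -0.3 F [ 0.7 -0.2 -0.5] w 41.3
t 4.05 pos [539.2 262.   42.2] psi -141.3 tilt [ 1.2e-03 -4.0e-04 -1.0e+00] shift mm [17.2 -0.7 -0.6] turn -0.3 F [ 0.7 -0.2 -0.5] w 41.3
```

View pics/w3.png

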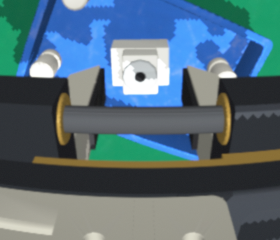

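```bash
python3 -c "
from h import *
import pickle
c=pickle.load(open('w3.pkl','rb'))
print('button',onz(c,280,255,36,True)); P=cloud(c,True)
for v in range(245,300,6): print(v,[tuple(P[v,u].round(0)) for u in (228,236,326,334)])
"
```

```text
button [539.36641604 263.41103395  36.        ]
245 [(np.float64(511.0), np.float64(286.0), np.float64(2.0)), (np.float64(514.0), np.float64(281.0), np.float64(2.0)), (np.float64(552.0), np.float64(235.0), np.float64(2.0)), (np.float64(556.0), np.float64(231.0), np.float64(4.0))]
251 [(np.float64(530.0), np.float64(289.0), np.float64(50.0)), (np.float64(532.0), np.float64(286.0), np.float64(50.0)), (np.float64(560.0), np.float64(249.0), np.float64(48.0)), (np.float64(563.0), np.float64(247.0), np.float64(50.0))]
257 [(np.float64(530.0), np.float64(288.0), np.float64(58.0)), (np.float64(532.0), np.float64(285.0), np.float64(56.0)), (np.float64(560.0), np.float64(250.0), np.float64(56.0)), (np.float64(563.0), np.float64(248.0), np.float64(59.0))]
263 [(np.float64(532.0), np.float64(288.0), np.float64(66.0)), (np.float64(532.0), np.float64(284.0), np.float64(62.0)), (np.float64(558.0), np.float64(250.0), np.float64(60.0)), (np.float64(562.0), np.float64(249.0), np.float64(65.0))]
269 [(np.float64(532.0), np.float64(287.0), np.float64(71.0)), (np.float64(533.0), np.float64(284.0), np.flo
[... 625 characters left out ...]
), np.float64(292.0), np.float64(122.0)), (np.float64(555.0), np.float64(291.0), np.float64(123.0)), (np.float64(571.0), np.float64(271.0), np.float64(123.0)), (np.float64(572.0), np.float64(269.0), np.float64(123.0))]
293 [(np.float64(553.0), np.float64(292.0), np.float64(125.0)), (np.float64(554.0), np.float64(290.0), np.float64(124.0)), (np.float64(569.0), np.float64(270.0), np.float64(123.0)), (np.float64(571.0), np.float64(268.0), np.float64(124.0))]
299 [(np.float64(552.0), np.float64(291.0), np.float64(126.0)), (np.float64(553.0), np.float64(289.0), np.float64(126.0)), (np.float64(569.0), np.float64(271.0), np.float64(127.0)), (np.float64(570.0), np.float64(269.0), np.float64(127.0))]
```

Emit:
step_arm(
  targets=[
    [[0.005,-0.0007,-0.0006,0.2],[0.01,-0.0007,-0.0006,0.3],[0.014,-0.0007,-0.0006,0.3],[0.0175,-0.0007,-0.0006,0.3],[0.0175,-0.0007,-0.0006,0.3]],
  ],
)

```text
time: 4.47
tool_pos: [538.6, 262.8, 23.6]
tcp_rot: [0.34, 1.57, -2.131]
contact_force: [-0.4, 0.0, -0.1]
grip_width: 41.6
```

```bash
python3 -c "
from h import *
goto(539.3,263,24.5,219)"
```

```text
t 4.47 pos [538.6 262.8  23.6] psi -141.59 tilt [-7.0e-04 -1.1e-03 -1.0e+00] shift mm [-0.9  0.2 -0.7] turn -0.59 F [-0.4  0.  -0.1] w 41.6
```

Emit:
step_arm(
  targets=[
    [[-0.001,0,-0.0005,0.3],[-0.001,0,-0.0005,0.3],[-0.001,0,-0.0005,0.3],[-0.001,0,-0.0005,0.3],[-0.001,0,-0.0005,0.3]],
  ],
  jaw=1,
)

```text
time: 4.88
tool_pos: [539.1, 263.1, 24.8]
tcp_rot: [0.656, 1.57, -1.821]
contact_force: [-0.1, -0.0, -0.0]
grip_width: 19.9
```

Emit:
step_arm(
  targets=[
    [[0,0,0,0],[0,0,0,0],[0,0,0,0],[0,0,0,0],[0,0,0,0]],
  ],
)

```text
time: 5.3
tool_pos: [539.1, 263.1, 24.8]
tcp_rot: [0.571, 1.57, -1.906]
contact_force: [-0.2, -0.5, -0.3]
grip_width: 19.5
```

```bash
python3 -c "
from h import *
goto(539.3,263,24.5,219)"
```

```text
t 5.3 pos [539.1 263.1  24.8] psi -141.9 tilt [-3.e-04 -9.e-04 -1.e+00] shift mm [ 0.3  0.2 -0.1] turn -0.9 F [-0.2 -0.5 -0.3] w 19.5
```

Emit:
step_arm(
  targets=[
    [[-0.01,0,0,0],[-0.03,0,0,0],[-0.055,0,0,0],[-0.08,0,0,0],[-0.105,0,0,0]],
  ],
)

```text
time: 5.72
tool_pos: [539.0, 263.2, 131.6]
tcp_rot: [0.755, 1.57, -1.722]
contact_force: [0.8, 1.1, 0.3]
grip_width: 19.8
```

```bash
python3 -c "
from h import *
goto(508,-51,130,209)"
```

```text
t 5.72 pos [539.  263.2 131.6] psi -141.9 tilt [-1.e-04 -9.e-04 -1.e+00] shift mm [  1.9 228.1 218.3] turn 9.1 F [0.8 1.1 0.3] w 19.8
```

Emit:
step_arm(
  targets=[
    [[0,0.023,0.022,0],[0,0.046,0.044,0],[0,0.069,0.066,0],[0,0.092,0.088,0],[0,0.114,0.109,0]],
  ],
)

```text
time: 6.13
tool_pos: [523.3, 104.8, 132.7]
tcp_rot: [1.613, 1.57, -0.863]
contact_force: [0.1, 1.0, -0.6]
grip_width: 19.4
```

Emit:
step_arm(
  targets=[
    [[0,0.025,0.024,2],[0,0.05,0.048,4],[0,0.075,0.072,6],[0,0.1,0.096,8],[0,0.114,0.109,9.1]],
  ],
)

```text
time: 6.55
tool_pos: [507.5, -55.4, 133.7]
tcp_rot: [1.76, 1.568, -0.879]
contact_force: [-0.1, 0.9, -0.2]
grip_width: 19.4
```

```bash
python3 -c "
from h import *
goto(508,-51,130,209)"
```

```text
t 6.55 pos [507.5 -55.4 133.7] psi -151.19 tilt [ 0.0017 -0.002  -1.    ] shift mm [ 3.7 -3.6 -2.5] turn -0.19 F [-0.1  0.9 -0.2] w 19.4
```

Emit:
step_arm(
  targets=[
    [[0.005,-0.002,-0.001,0],[0.01,-0.0036,-0.0025,0],[0.015,-0.0036,-0.0025,0],[0.02,-0.0036,-0.0025,0],[0.024,-0.0036,-0.0025,0]],
  ],
)

```text
time: 6.97
tool_pos: [507.8, -49.7, 109.0]
tcp_rot: [1.533, 1.569, -1.103]
contact_force: [0.1, -1.1, -0.8]
grip_width: 19.9
```

Emit:
step_arm(
  targets=[
    [[0,0,0,0],[0,0,0,0],[0,0,0,0],[0,0,0,0],[0,0,0,0]],
  ],
)

```text
time: 7.38
tool_pos: [508.0, -49.6, 109.2]
tcp_rot: [1.685, 1.569, -0.951]
contact_force: [0.2, 0.5, -0.0]
grip_width: 19.3
```

```bash
python3 -c "
from h import *
import pickle
c=bot.capture('wrist'); pickle.dump(c,open('w4.pkl','wb'))
save(cv2.resize(c['color'][120:300,190:390],None,fx=3.3,fy=3.3,interpolation=cv2.INTER_CUBIC),'w4.png')
goto(508,-51,110,209)"
```

```text
t 7.43 pos [508.  -49.7 109.2] psi -151.06 tilt [ 0.0013 -0.0018 -1.    ] shift mm [-0.8  1.1  0.6] turn -0.06 F [-0.1 -0.2 -0.1] w 19.8
```

View pics/w4.png

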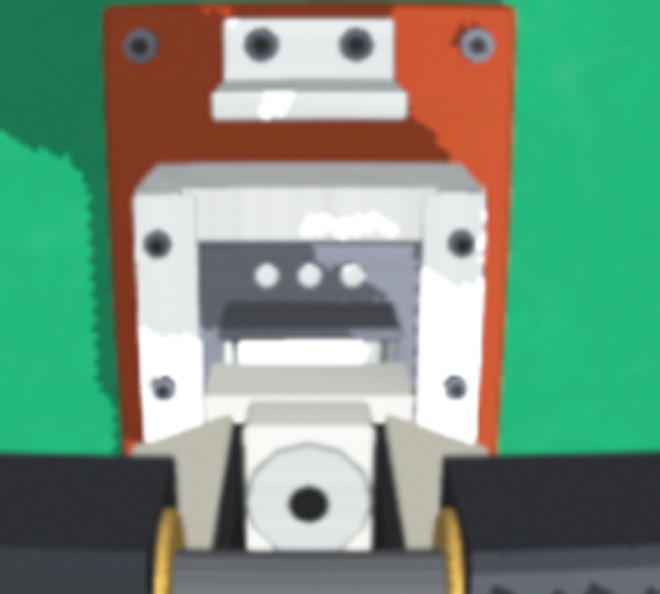

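```bash
cat >> h.py <<'E'
def edge(c,p0,p1,z,offs,H):
    """strongest edge along segments p0->p1 shifted by offs (pixels, perpendicular axis-aligned); housing coords"""
    g=cv2.GaussianBlur(cv2.cvtColor(c['color'],cv2.COLOR_RGB2GRAY),(0,0),0.8).astype(np.float32)
    out=[]; p0=np.array(p0,float);p1=np.array(p1,float); n=np.array([p1[1]-p0[1],p1[0]-p0[0]])/np.linalg.norm(p1-p0)
    for o in offs:
        s=np.linspace(0,1,81)[:,None]; q=(p0+(p1-p0)*s+abs(n)*o).astype(np.float32)
        v=cv2.remap(g,q[:,0],q[:,1],cv2.INTER_LINEAR).ravel(); d=abs(np.gradient(v)); i=d.argmax(); w=d[max(0,i-6):i+7]; 
        m=(q[max(0,i-6):i+7]*w[:,None]).sum(0)/w.sum()
        X=onz(c,m[0],m[1],z,True)[:2]-np.array(H[:2]); a=np.radians(H[2]); out.append([X[0]*np.cos(a)+X[1]*np.sin(a),-X[0]*np.sin(a)+X[1]*np.cos(a)])
    return np.median(np.array(out),0).round(2),np.std(out,0).round(2)
E
python3 - <<'E'
from h import *
import pickle
H=(502.1,-54.8,29.0)
W=pickle.load(open('w1.pkl','rb')); F=lambda u,v:(240+u/4.4,92+v/4.4)
def E(n,a,b,z,offs): print(n,*edge(W,F(*a),F(*b),z,offs,H))
o=np.arange(-4,5)
print('w1')
for u in (85,130,350,385): E('near end u%d'%u,(u,510),(u,545),51,np.arange(-1,2))
for u in (85,125,345,380): E('far end u%d'%u,(u,150),(u,188),51,np.arange(-1,2))
E('L out',(60,300),(90,300),51,o);E('L in',(125,310),(148,310),51,o);E('R in',(318,310),(345,310),51,o);E('R out',(385,300),(410,300),51,o)
E('win left',(145,340),(162,340),48.5,o/2);E('win R',(300,340),(318,340),48.5,o/2);E('win near',(230,420),(230,395),48.5,o/4)
E('pl L',(25,400),(60,400),10,o);E('pl R',(405,400),(430,400),10,o);E('pl far',(230,5),(230,25),10,o);E('pl near',(230,565),(230,588),10,o)
W=pickle.load(open('w4.pkl','rb')); F=lambda u,v:(190+u/3.3,120+v/3.3)
print('w4 TCP in H:'); d=np.array([508,-49.7])-H[:2]; a=np.radians(29);print(d[0]*np.cos(a)+d[1]*np.sin(a),-d[0]*np.sin(a)+d[1]*np.cos(a))
zs=109.2-2.8
for u in (150,180,440,470): E('far end u%d'%u,(u,178),(u,205),51,np.arange(-1,2))
E('L out',(120,290),(150,290),51,o);E('L in',(185,270),(210,270),51,o/2);E('R in',(410,270),(432,270),51,o/2);E('R out',(475,290),(495,290),51,o)
E('pl far',(200,-4),(200,20),10,o);E('pl L',(95,150),(125,150),10,o);E('pl R',(500,150),(525,150),10,o)
E('stop L',(195,404),(222,404),zs,o/4);E('stop R',(400,404),(425,404),zs,o/4);E('shoulder front',(225,405),(225,385),zs,o/8);E('shoulder front R',(395,405),(395,385),zs,o/8)
E('nose L',(235,430),(255,430),zs+12,o/4);E('nose R',(365,430),(385,430),zs+12,o/4);E('nose front',(310,415),(310,435),zs+12,o)
import numpy as np
hsv=cv2.cvtColor(W['color'],cv2.COLOR_RGB2HSV); m=(hsv[...,2]<70); m[:262]=0;m[283:]=0;m[:,272:]&=True; m[:,:272]=0;m[:,296:]=0
ys,xs=np.nonzero(m);X=onz(W,xs.mean(),ys.mean(),zs+14,True)[:2]-H[:2];print('button hole',X[0]*np.cos(a)+X[1]*np.sin(a),-X[0]*np.sin(a)+X[1]*np.cos(a),len(xs))
E
```

```text
w1
near end u85 [-42.25  35.16] [0.   0.86]
near end u130 [-42.22  24.43] [0.01 0.86]
near end u350 [-42.21 -28.05] [0.   0.87]
near end u385 [-42.17 -36.51] [0.55 0.85]
far end u85 [42.02 34.  ] [0.01 0.82]
far end u125 [43.01 24.93] [0.   0.81]
far end u345 [ 42.3  -24.88] [0.47 0.83]
far end u380 [ 42.43 -32.9 ] [0.02 0.83]
L out [11.71 37.4 ] [2.64 0.04]
L in [ 9.31 24.13] [2.64 0.02]
R in [  9.5  -23.15] [2.65 0.05]
R out [ 12.01 -36.41] [2.65 0.06]
win left [ 1.91 17.43] [1.34 0.82]
win R [  2.02 -15.59] [1.34 0.02]
win near [-12.14   0.82] [0.   0.67]
pl L [-20.07  51.77] [3.04 1.07]
pl R [-19.85 -49.09] [3.06 0.31]
pl far [77.8   0.15] [0.02 2.86]
pl near [-65.88  -0.73] [0.59 3.07]
w4 TCP in H:
7.632785335378731 1.6001837469575357
far end u150 [42.23 33.08] [0.01 0.56]
far end u180 [42.89 26.8 ] [0.51 0.57]
far end u440 [ 42.77 -26.84] [0.01 0.56]
far end u470 [ 42.15 -33.14] [0.   0.57]
L out [21.16 36.93] [1.88 0.2 ]
L in [25.49 24.1 ] [0.93 0.03]
R in [ 25.39 -23.02] [0.93 0.3 ]
R out [ 21.  -36.6] [1.88 0.08]
pl far [81.05 25.9 ] [1.27 2.03]
pl L [45.17 50.16] [2.12 0.09]
pl R [ 44.99 -49.35] [2.12 0.09]
stop L [17.65 18.42] [0.37 0.02]
stop R [ 17.56 -17.17] [0.37 0.01]
shoulder front [19.14 14.09] [0.   0.17]
shoulder front R [ 19.07 -13.46] [0.   0.17]
nose L [18.27 10.81] [0.35 0.01]
nose R [18.21 -9.21] [0.35 0.23]
nose front [19.45  0.39] [0.   1.29]
button hole 6.8922523429204805 0.8791398662281651 64
```

The view shows the stop held squarely, with shoulders at crop (205–412, 395) and the button at (308,500). The pocket is about 7 mm further toward −x. I'll move over it and check again lower down.

Emit:
step_arm(
  targets=[
    [[0,0,0.003,0],[0.007,0.0003,0.0069,0],[0.015,0.0003,0.0069,0],[0.022,0.0003,0.0069,0],[0.028,0.0003,0.0069,0]],
  ],
)

```text
time: 7.85
tool_pos: [501.6, -53.4, 80.0]
tcp_rot: [1.132, 1.569, -1.505]
contact_force: [-0.0, -0.9, -0.8]
grip_width: 19.7
```

Emit:
step_arm(
  targets=[
    [[0,0,0,0],[0,0,0,0],[0,0,0,0],[0,0,0,0],[0,0,0,0]],
  ],
)

```text
time: 8.27
tool_pos: [501.9, -53.4, 80.3]
tcp_rot: [1.504, 1.569, -1.133]
contact_force: [1.0, 0.4, -0.4]
grip_width: 19.5
```

```bash
python3 -c "
from h import *
import pickle
c=bot.capture('wrist'); pickle.dump(c,open('w5.pkl','wb'))
save(cv2.resize(c['color'][140:300,190:390],None,fx=3.3,fy=3.3,interpolation=cv2.INTER_CUBIC),'w5.png')
for i in range(3): goto(501.9,-54.4,80,209)"
```

```text
t 8.32 pos [501.8 -53.4  80.3] psi -151.07 tilt [ 7.0e-04 -1.6e-03 -1.0e+00] shift mm [0.3 0.9 0.4] turn -0.07 F [ 0.2 -0.3 -0.2] w 19.7
t 8.32 pos [501.8 -53.4  80.3] psi -151.07 tilt [ 7.0e-04 -1.6e-03 -1.0e+00] shift mm [0.3 0.9 0.4] turn -0.07 F [ 0.2 -0.3 -0.2] w 19.7
t 8.32 pos [501.8 -53.4  80.3] psi -151.07 tilt [ 7.0e-04 -1.6e-03 -1.0e+00] shift mm [0.3 0.9 0.4] turn -0.07 F [ 0.2 -0.3 -0.2] w 19.7
```

View pics/w5.png

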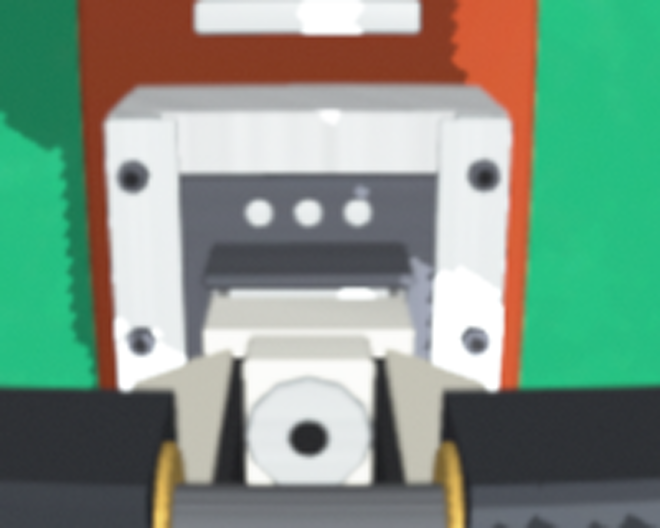

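```bash
python3 - <<'E'
from h import *
import pickle
H=(502.1,-54.8,29.0)
W=pickle.load(open('w5.pkl','rb')); F=lambda u,v:(190+u/3.3,140+v/3.3)
def E(n,a,b,z,offs): print(n,*edge(W,F(*a),F(*b),z,offs,H))
o=np.arange(-4,5)
d=np.array([501.8,-53.4])-H[:2]; a=np.radians(29);print('TCP',d[0]*np.cos(a)+d[1]*np.sin(a),-d[0]*np.sin(a)+d[1]*np.cos(a))
zs=80.3-2.8
for u in (130,150,470,490): E('far end',(u,108),(u,132),51,np.arange(-1,2))
for u in (130,150,470,490): E('far end44 bottom',(u,78),(u,100),44,np.arange(-1,2))
E('L out',(95,240),(125,240),51,o);E('L in',(170,215),(195,215),51,o);E('R in',(425,215),(450,215),51,o);E('R out',(495,240),(520,240),51,o)
E('pl L',(65,60),(95,60),10,o);E('pl R',(520,60),(550,60),10,o)
E('tab L',(195,262),(220,262),67,o/4);E('tab R',(398,262),(420,262),67,o/4)
E('tab top front',(310,232),(310,255),68.5,o*2)
E('tab top back',(310,262),(310,280),68.5,o*2)
E('endstop L',(185,15),(205,15),48.5,o/2);E('endstop R',(410,15),(430,15),48.5,o/2);E('endstop near',(250,25),(250,42),48.5,o)
E('stop L',(195,345),(215,345),zs,o/4);E('stop R',(402,345),(425,345),zs,o/4);E('sh front',(225,345),(225,320),zs,o/4);E('sh front R',(390,345),(390,320),zs,o/4)
E('nose L',(235,370),(255,370),zs+12,o/4);E('nose R',(363,370),(385,370),zs+12,o/4);E('nose front',(310,350),(310,370),zs+12,o)
E

```

```text
TCP 0.4163475562030425 1.3699104760690592
far end [42.37 32.09] [0.01 0.49]
far end [42.32 28.45] [0.01 0.49]
far end [ 42.23 -28.84] [0.   0.49]
far end [ 42.26 -32.48] [0.   0.49]
far end44 bottom [46.05 33.07] [0.49 0.52]
far end44 bottom [47.2  29.29] [0.01 0.5 ]
far end44 bottom [ 47.1  -29.76] [0.   0.51]
far end44 bottom [ 45.29 -33.58] [0.5  0.53]
L out [19.17 37.34] [1.65 0.19]
L in [23.91 23.61] [1.62 0.31]
R in [ 23.8  -23.47] [1.62 0.38]
R out [ 18.98 -35.78] [1.65 0.16]
pl L [47.67 50.37] [1.88 0.3 ]
pl R [ 47.43 -49.42] [1.88 0.08]
tab L [20.08 17.68] [0.38 0.28]
tab R [ 19.99 -16.42] [0.38 0.17]
tab top front [24.67 -0.06] [0.15 2.83]
tab top back [18.82 -0.05] [0.01 2.86]
endstop L [60.11 20.77] [0.76 0.01]
endstop R [ 60.01 -19.12] [0.76 0.01]
endstop near [56.9  10.45] [0.01 1.52]
stop L [ 9.25 17.65] [0.38 0.01]
stop R [  9.15 -16.36] [0.38 0.01]
sh front [11.99 13.77] [0.   0.35]
sh front R [ 11.92 -12.97] [0.   0.35]
nose L [10.1  10.96] [0.35 0.01]
nose R [10.04 -9.64] [0.36 0.01]
nose front [12.27  0.06] [0.   1.29]
```

Emit:
step_arm(
  targets=[
    [[0.003,0,0,0],[0.006,0,0,0],[0.009,0,0,0],[0.011,0,0,0],[0.012,0,0,0]],
  ],
)

```text
time: 8.73
tool_pos: [501.6, -53.4, 67.8]
tcp_rot: [1.037, 1.569, -1.6]
contact_force: [0.4, 0.4, -0.2]
grip_width: 19.9
```

Emit:
step_arm(
  targets=[
    [[0.0005,0,0,0],[0.001,0,0,0],[0.0015,0,0,0],[0.002,0,0,0],[0.002,0,0,0]],
  ],
)

```text
time: 9.15
tool_pos: [501.6, -53.3, 65.7]
tcp_rot: [1.041, 1.569, -1.596]
contact_force: [-0.4, 1.2, -0.8]
grip_width: 19.7
```

```bash
python3 -c "
from h import *
goto(501.9,-53.4,58,209)"
```

```text
t 9.15 pos [501.6 -53.3  65.7] psi -151.07 tilt [-0.     -0.0014 -1.    ] shift mm [ 7.7  0.2 -0.3] turn -0.07 F [-0.4  1.2 -0.8] w 19.7
```

Emit:
step_arm(
  targets=[
    [[0.0005,0,-0.0002,0],[0.001,0,-0.0002,0],[0.0015,0,-0.0002,0],[0.002,0,-0.0002,0],[0.0025,0,-0.0002,0]],
  ],
)

```text
time: 9.57
tool_pos: [501.8, -53.3, 63.2]
tcp_rot: [1.088, 1.569, -1.549]
contact_force: [-0.8, 0.3, -0.5]
grip_width: 19.8
```

Emit:
step_arm(
  targets=[
    [[0.0005,0,0,0],[0.001,0,0,0],[0.0015,0,0,0],[0.002,0,0,0],[0.0025,0,0,0]],
  ],
)

```text
time: 9.98
tool_pos: [501.8, -53.3, 60.7]
tcp_rot: [1.073, 1.569, -1.563]
contact_force: [0.3, -0.6, -0.2]
grip_width: 19.7
```

```bash
python3 -c "
from h import *
goto(501.9,-53.4,58,209)"
```

```text
t 9.98 pos [501.8 -53.3  60.7] psi -151.07 tilt [ 0.     -0.0014 -1.    ] shift mm [ 2.7  0.2 -0. ] turn -0.07 F [ 0.3 -0.6 -0.2] w 19.7
```

Emit:
step_arm(
  targets=[
    [[0.0006,0,0,0],[0.0012,0,0,0],[0.0018,0,0,0],[0.0024,0,0,0],[0.003,0,0,0]],
  ],
)

```text
time: 10.4
tool_pos: [501.7, -53.3, 57.6]
tcp_rot: [1.049, 1.569, -1.588]
contact_force: [-0.3, 0.2, -0.4]
grip_width: 19.7
```

Emit:
step_arm(
  targets=[
    [[0.0003,0,0,0],[0.0006,0,0,0],[0.0009,0,0,0],[0.0009,0,0,0],[0.0009,0,0,0]],
  ],
)

```text
time: 10.82
tool_pos: [501.8, -53.3, 56.8]
tcp_rot: [1.108, 1.569, -1.528]
contact_force: [-1.7, -0.2, 1.8]
grip_width: 19.4
```

```bash
python3 -c "
from h import *
goto(501.9,-53.4,57,209)"
```

```text
t 10.82 pos [501.8 -53.3  56.8] psi -151.07 tilt [ 1.0e-04 -1.4e-03 -1.0e+00] shift mm [-0.2  0.2 -0.1] turn -0.07 F [-1.7 -0.2  1.8] w 19.4
```

Emit:
step_arm(
  targets=[
    [[0,0,0,0],[0,0,0,0],[0,0,0,0],[0,0,0,0],[0,0,0,0]],
  ],
  jaw=0.6,
)

```text
time: 11.23
tool_pos: [501.8, -53.3, 56.8]
tcp_rot: [1.116, 1.569, -1.52]
contact_force: [-0.5, 0.2, 0.4]
grip_width: 36.5
```

Emit:
step_arm(
  targets=[
    [[-0.004,0,0,0],[-0.01,0,0,0],[-0.018,0,0,0],[-0.025,0,0,0],[-0.03,0,0,0]],
  ],
)

```text
time: 11.65
tool_pos: [502.3, -53.3, 88.1]
tcp_rot: [1.805, 1.568, -0.832]
contact_force: [0.4, 0.3, -0.3]
grip_width: 36.5
```

```bash
python3 -c "
from h import *
import pickle
c=bot.capture('wrist'); pickle.dump(c,open('w6.pkl','wb'))
save(cv2.resize(c['color'][140:300,190:390],None,fx=3.3,fy=3.3,interpolation=cv2.INTER_CUBIC),'w6.png')
goto(501.9,-53.4,85,209)
P=cloud(c,True);Z=P[...,2]; m=np.zeros_like(Z,bool); m[200:290,265:305]=1
h=(Z>52)&(Z<82)&m; print(np.histogram(Z[h],bins=range(52,84,2)))"
```

```text
t 11.7 pos [502.7 -53.4  88.8] psi -151.07 tilt [ 0.0029 -0.0022 -1.    ] shift mm [ 3.8 -0.4  0.7] turn -0.07 F [0.6 0.4 0.7] w 36.7
(array([ 42, 226,  93,  71,  74,  72, 100, 455, 915,  78,   0,   0,   0,
         0,   0]), array([52, 54, 56, 58, 60, 62, 64, 66, 68, 70, 72, 74, 76, 78, 80, 82]))
```

View pics/w6.png

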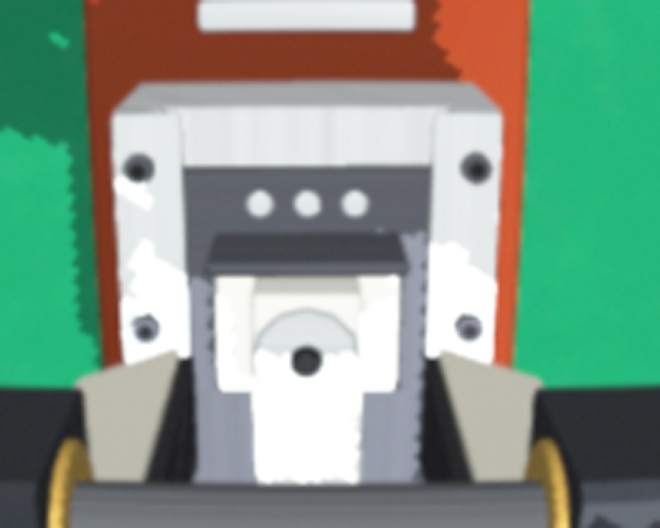

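The stop sits upright in the pocket, with its button at crop (306,360) and both shoulders visible in the window. I'll shut the fingers and approach the button.

Emit:
step_arm(
  targets=[
    [[0,-0.0002,0.0007,0],[0,-0.0002,0.0007,0],[0,-0.0002,0.0007,0],[0.003,-0.0002,0.0007,0],[0.006,-0.0002,0.0007,0]],
  ],
  jaw=1,
)

```text
time: 12.12
tool_pos: [502.0, -53.6, 82.4]
tcp_rot: [1.976, 1.567, -0.66]
contact_force: [0.4, 0.1, -0.6]
grip_width: 7.9
```

Emit:
step_arm(
  targets=[
    [[0.002,0,0,0],[0.004,0,0,0],[0.006,0,0,0],[0.008,0,0,0],[0.009,0,0,0]],
  ],
)

```text
time: 12.53
tool_pos: [501.8, -53.6, 73.0]
tcp_rot: [1.903, 1.568, -0.734]
contact_force: [0.3, 0.0, -0.0]
grip_width: 0.3
```

```bash
python3 -c "
from h import *
goto(501.8,-53.3,69,209)"
```

```text
t 12.53 pos [501.8 -53.6  73. ] psi -151.07 tilt [ 0.0022 -0.002  -1.    ] shift mm [ 4.  -0.3 -0.1] turn -0.07 F [ 0.3  0.  -0. ] w 0.3
```

Emit:
step_arm(
  targets=[
    [[0.0008,-0.0002,0,0],[0.0016,-0.0002,0,0],[0.0024,-0.0002,0,0],[0.0032,-0.0002,0,0],[0.004,-0.0002,0,0]],
  ],
)

```text
time: 12.95
tool_pos: [501.8, -53.4, 69.0]
tcp_rot: [1.927, 1.568, -0.709]
contact_force: [0.3, -0.1, 0.4]
grip_width: 0.4
```

Emit:
step_arm(
  targets=[
    [[0.0004,0,0,0],[0.0008,0,0,0],[0.0012,0,0,0],[0.0016,0,0,0],[0.002,0,0,0]],
  ],
)

```text
time: 13.37
tool_pos: [501.8, -53.4, 67.1]
tcp_rot: [1.949, 1.568, -0.688]
contact_force: [-1.3, 0.2, 3.2]
grip_width: 1.0
```

Emit:
step_arm(
  targets=[
    [[0.0004,0,0,0],[0.0008,0,0,0],[0.0012,0,0,0],[0.0016,0,0,0],[0.002,0,0,0]],
  ],
)

```text
time: 13.78
tool_pos: [501.9, -53.5, 65.2]
tcp_rot: [1.969, 1.567, -0.668]
contact_force: [-1.5, -0.1, 5.4]
grip_width: 0.4
```

```bash
python3 -c "
from h import *
goto(501.8,-53.3,65,209)"
```

```text
t 13.78 pos [501.9 -53.5  65.2] psi -151.07 tilt [ 0.0027 -0.0021 -1.    ] shift mm [ 0.2 -0.2 -0. ] turn -0.07 F [-1.5 -0.1  5.4] w 0.4
```

Emit:
step_arm(
  targets=[
    [[0.0006,0,0,0],[0.0012,0,0,0],[0.0018,0,0,0],[0.0024,0,0,0],[0.003,0,0,0]],
  ],
)

```text
time: 14.2
tool_pos: [501.9, -53.5, 62.6]
tcp_rot: [1.998, 1.567, -0.638]
contact_force: [-2.8, 0.4, 8.8]
grip_width: 0.4
```

Emit:
step_arm(
  targets=[
    [[0.0006,0,0,0],[0.0012,0,0,0],[0.0018,0,0,0],[0.0024,0,0,0],[0.003,0,0,0]],
  ],
)

```text
time: 14.62
tool_pos: [502.0, -53.4, 60.2]
tcp_rot: [2.037, 1.567, -0.6]
contact_force: [-3.1, 1.9, 11.6]
grip_width: 0.3
```

```bash
python3 -c "
from h import *
goto(501.8,-53.3,57,209)"
```

```text
t 14.62 pos [502.  -53.4  60.2] psi -151.06 tilt [ 0.0034 -0.0023 -1.    ] shift mm [ 3.2 -0.2  0.1] turn -0.06 F [-3.1  1.9 11.6] w 0.3
```

Emit:
step_arm(
  targets=[
    [[0.0008,0,0,0],[0.0016,0,0,0],[0.0024,0,0,0],[0.0032,0,0,0],[0.0038,0,0,0]],
  ],
)

```text
time: 15.03
tool_pos: [502.1, -53.5, 57.4]
tcp_rot: [2.068, 1.566, -0.569]
contact_force: [-4.0, 0.7, 14.7]
grip_width: 0.3
```

Emit:
step_arm(
  targets=[
    [[0.0003,0,0,0],[0.0003,0,0,0],[0.0003,0,0,0],[0.0003,0,0,0],[0.0003,0,0,0]],
  ],
)

```text
time: 15.45
tool_pos: [502.1, -53.4, 58.1]
tcp_rot: [2.083, 1.566, -0.553]
contact_force: [-4.2, 1.6, 13.6]
grip_width: 0.2
```

```bash
python3 -c "
from h import *
goto(501.8,-53.3,57,209)"
```

```text
t 15.45 pos [502.1 -53.4  58.1] psi -151.05 tilt [ 0.0044 -0.0027 -1.    ] shift mm [ 1.1 -0.3  0.2] turn -0.05 F [-4.2  1.6 13.6] w 0.2
```

Emit:
step_arm(
  targets=[
    [[0.001,0,0,0],[0.0016,0,0,0],[0.0022,0,0,0],[0.0023,0,0,0],[0.0023,0,0,0]],
  ],
)

```text
time: 15.87
tool_pos: [502.1, -53.5, 56.8]
tcp_rot: [2.094, 1.565, -0.542]
contact_force: [-4.9, 1.6, 15.4]
grip_width: 0.3
```

Emit:
step_arm(
  targets=[
    [[0.0012,0,-0.0008,0],[0.0012,0,-0.0016,0],[0.0012,0,-0.0024,0],[0.0012,0,-0.0032,0],[0.0012,0,-0.004,0]],
  ],
)

```text
time: 16.28
tool_pos: [503.2, -52.7, 56.6]
tcp_rot: [1.047, 1.566, -1.587]
contact_force: [-15.7, -9.1, 22.4]
grip_width: 0.2
```

```bash
python3 -c "
from h import *
goto(501.8,-53.3,57,209)"
```

```text
t 16.28 pos [503.2 -52.7  56.6] psi -150.96 tilt [-1.e-04 -5.e-03 -1.e+00] shift mm [-0.4 -0.2  1.5] turn 0.04 F [-15.7  -9.1  22.4] w 0.2
```

Emit:
step_arm(
  targets=[
    [[0.0005,0,-0.002,0],[0.0004,0,-0.0026,0],[0.0004,0,-0.0032,0],[0.0004,0,-0.0038,0],[0.0004,0,-0.0044,0]],
  ],
)

```text
time: 16.7
tool_pos: [505.5, -51.6, 56.8]
tcp_rot: [0.608, 1.564, -2.026]
contact_force: [-9.5, -5.1, 13.9]
grip_width: 0.6
```

```bash
python3 -c "
from h import *
goto(501.8,-53.3,57,209)
import pickle
c=bot.capture('wrist'); pickle.dump(c,open('w7.pkl','wb'))
save(cv2.resize(c['color'][140:300,190:390],None,fx=3.3,fy=3.3,interpolation=cv2.INTER_CUBIC),'w7.png')"
```

```text
t 16.7 pos [505.5 -51.6  56.8] psi -150.93 tilt [-0.0032 -0.0064 -1.    ] shift mm [-0.2 -0.3  4.1] turn 0.07 F [-9.5 -5.1 13.9] w 0.6
```

View pics/w7.png

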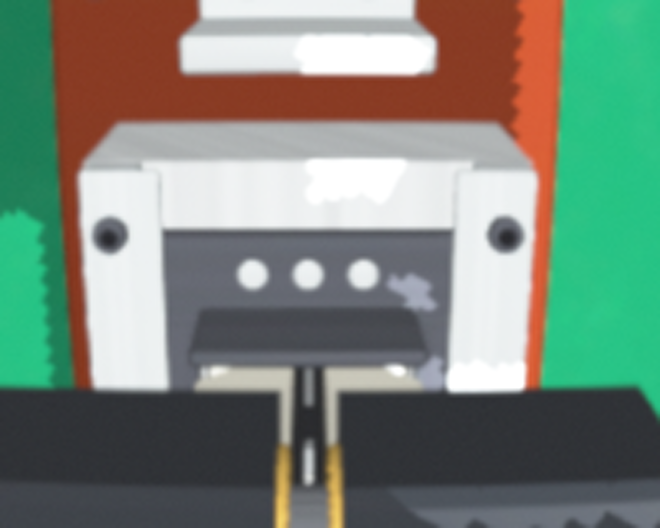

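The view shows the tab just ahead of the shut fingertips (crop row about 360), the keeper still open, and the tips sliding on the button. I'll keep pushing.

Emit:
step_arm(
  targets=[
    [[0.0009,0,-0.002,0],[0.0009,0,-0.003,0],[0.0009,0,-0.004,0],[0.0009,0,-0.005,0],[0.0009,0,-0.006,0]],
  ],
)

```text
time: 17.17
tool_pos: [508.4, -50.0, 56.6]
tcp_rot: [0.306, 1.559, -2.327]
contact_force: [-12.4, -7.3, 18.9]
grip_width: 0.1
```

```bash
python3 -c "
from h import *
goto(501.8,-53.3,57,209)"
```

```text
t 17.17 pos [508.4 -50.   56.6] psi -150.88 tilt [-0.008  -0.0085 -0.9999] shift mm [-0.3 -0.3  7.4] turn 0.12 F [-12.4  -7.3  18.9] w 0.1
```

Emit:
step_arm(
  targets=[
    [[0.0006,0,-0.003,0],[0.0006,0,-0.004,0],[0.0006,0,-0.005,0],[0.0006,0,-0.006,0],[0.0006,0,-0.007,0]],
  ],
)

```text
time: 17.58
tool_pos: [512.6, -47.7, 56.5]
tcp_rot: [0.191, 1.555, -2.442]
contact_force: [-9.7, -6.0, 14.8]
grip_width: 0.6
```

```bash
python3 -c "
from h import *
goto(501.8,-53.3,57,209)
import pickle
c=bot.capture('wrist'); pickle.dump(c,open('w8.pkl','wb'))
H=(502.1,-54.8,29.0)
g=cv2.cvtColor(c['color'],cv2.COLOR_RGB2GRAY)
print(g[190:262,265]); W=pickle.load(open('w7.pkl','rb')); print(cv2.cvtColor(W['color'],cv2.COLOR_RGB2GRAY)[190:262,265])"
```

```text
t 17.58 pos [512.6 -47.7  56.5] psi -150.84 tilt [-0.0119 -0.01   -0.9999] shift mm [-0.3 -0.3 12.2] turn 0.16 F [-9.7 -6.  14.8] w 0.6
[187 190 188 183 184 187 188 187 185 188 188 190 197 221 238 242 243 243
 243 243 237 195 126 100 106 112 113 112 112 111 127 184 236 244 244 243
 242 241 236 199 140 111 108 111 107  95  83  79  78  76  77  79  80  80
  80  79  79  78  81  95 108 113 109 116 158 197 204 184 132  74  54  53]
[237 238 238 238 238 238 238 238 239 238 239 239 238 239 239 238 239 238
 227 158  97  94 104 107 109 106 106 107 146 218 238 240 239 238 237 236
 225 171 120 106 104 106 102  87  77  73  72  73  72  74  76  76  75  74
  74  76  88 101 109 106 111 150 187 198 198 198 195 175 125  71  51  50]
```

Emit:
step_arm(
  targets=[
    [[0.0007,0,-0.003,0],[0.0007,0,-0.004,0],[0.0007,0,-0.005,0],[0.0007,0,-0.006,0],[0.0007,0,-0.007,0]],
  ],
)

```text
time: 18.05
tool_pos: [516.8, -45.3, 56.2]
tcp_rot: [0.119, 1.551, -2.513]
contact_force: [-9.5, -5.9, 13.9]
grip_width: 0.6
```

```bash
python3 -c "
from h import *
goto(501.8,-53.3,57,209)
import pickle
c=bot.capture('wrist'); pickle.dump(c,open('w9.pkl','wb'))
save(cv2.resize(c['color'][140:300,190:390],None,fx=3.3,fy=3.3,interpolation=cv2.INTER_CUBIC),'w9.png')"
```

```text
t 18.05 pos [516.8 -45.3  56.2] psi -150.81 tilt [-0.016  -0.0116 -0.9998] shift mm [-0.5 -0.4 17. ] turn 0.19 F [-9.5 -5.9 13.9] w 0.6
```

The picture limit is reached, so I'll track the tab position numerically from here.

```bash
cat >> h.py <<'E'
def tab(c,cols=range(255,277)):
    """dark tab band ends (columns), at z=68.5, housing x"""
    g=cv2.GaussianBlur(cv2.cvtColor(c['color'],cv2.COLOR_RGB2GRAY),(0,0),0.7).astype(float); a=np.radians(29); r=[]
    for u in cols:
        col=g[:,u]; rows=[v for v in range(200,258) if col[v]<92]
        if not rows: continue
        t,b=min(rows),max(rows)
        x=[]
        for v in (t-.5,b+.5):
            X=onz(c,u,v,68.5,True)[:2]-np.array([502.1,-54.8]); x.append(X[0]*np.cos(a)+X[1]*np.sin(a))
        r.append([t,b]+x)
    return np.median(r,0).round(1)
E
python3 - <<'E'
from h import *
import pickle
for n in ('w5','w6','w7','w8','w9'): print(n,tab(pickle.load(open(n+'.pkl','rb'))))
E
```

```text
w5 [213.  223.   24.5  18.2]
w6 [210.  219.   24.4  18.4]
w7 [233.  246.   25.7  18.3]
w8 [236.  248.   32.5  25.7]
w9 [236.  248.   37.6  30.7]
```

Emit:
step_arm(
  targets=[
    [[-0.0012,0,-0.0015,0],[-0.002,0,-0.0025,0],[-0.0022,0,-0.004,0],[-0.0022,0,-0.0055,0],[-0.0022,0,-0.007,0]],
  ],
)

```text
time: 18.52
tool_pos: [520.8, -43.0, 57.7]
tcp_rot: [0.041, 1.546, -2.59]
contact_force: [-8.6, -6.9, 5.7]
grip_width: 0.4
```

```bash
python3 -c "
from h import *
goto(501.8,-53.3,57,209)
print(tab(bot.capture('wrist')))"
```

```text
t 18.52 pos [520.8 -43.   57.7] psi -150.79 tilt [-0.0212 -0.013  -0.9997] shift mm [ 1.2 -0.3 21.6] turn 0.21 F [-8.6 -6.9  5.7] w 0.4
[236.  247.   41.7  35.3]
```

Emit:
step_arm(
  targets=[
    [[-0.0007,0,-0.003,0],[-0.0007,0,-0.004,0],[-0.0007,0,-0.005,0],[-0.0007,0,-0.006,0],[-0.0007,0,-0.007,0]],
  ],
)

```text
time: 18.98
tool_pos: [525.0, -40.7, 57.7]
tcp_rot: [-0.003, 1.541, -2.635]
contact_force: [-8.8, -6.2, 6.0]
grip_width: 0.2
```

```bash
python3 -c "
from h import *
goto(501.8,-53.3,57,209)
print(tab(bot.capture('wrist')))"
```

```text
t 18.98 pos [525.  -40.7  57.7] psi -150.77 tilt [-0.026  -0.0145 -0.9996] shift mm [ 1.5 -0.3 26.4] turn 0.23 F [-8.8 -6.2  6. ] w 0.2
[205.  247.   62.2  40.1]
```

Emit:
step_arm(
  targets=[
    [[-0.0005,0,-0.0025,0],[-0.0005,0,-0.0032,0],[-0.0005,0,-0.004,0],[-0.0005,0,-0.0048,0],[-0.0005,0,-0.0055,0]],
  ],
)

```text
time: 19.45
tool_pos: [527.9, -39.1, 57.8]
tcp_rot: [-0.03, 1.536, -2.662]
contact_force: [-8.8, -6.7, 6.9]
grip_width: 0.6
```

```bash
python3 -c "
from h import *
goto(501.8,-53.3,57,209)
print(tab(bot.capture('wrist')))"
```

```text
t 19.45 pos [527.9 -39.1  57.8] psi -150.75 tilt [-0.0306 -0.016  -0.9994] shift mm [ 1.8 -0.4 29.6] turn 0.25 F [-8.8 -6.7  6.9] w 0.6
[211.  247.   62.6  43.4]
```

Emit:
step_arm(
  targets=[
    [[-0.0003,0,-0.0022,0],[-0.0003,0,-0.0026,0],[-0.0003,0,-0.003,0],[-0.0003,0,-0.0034,0],[-0.0003,0,-0.0037,0]],
  ],
)

```text
time: 19.92
tool_pos: [528.6, -38.7, 57.8]
tcp_rot: [-0.055, 1.53, -2.685]
contact_force: [-11.7, -7.6, 9.5]
grip_width: 0.9
```

```bash
python3 -c "
from h import *
goto(501.8,-53.3,57,209)
print(tab(bot.capture('wrist')))"
```

```text
t 19.92 pos [528.6 -38.7  57.8] psi -150.72 tilt [-0.0364 -0.0179 -0.9992] shift mm [ 2.  -0.3 30.5] turn 0.28 F [-11.7  -7.6   9.5] w 0.9
[235.  247.   51.3  44.4]
```

Emit:
step_arm(
  targets=[
    [[-0.0003,0,-0.0025,0],[-0.0003,0,-0.003,0],[-0.0003,0,-0.0034,0],[-0.0003,0,-0.0037,0],[-0.0003,0,-0.0039,0]],
  ],
)

```text
time: 20.38
tool_pos: [528.6, -38.6, 57.8]
tcp_rot: [-0.076, 1.522, -2.706]
contact_force: [-13.8, -10.6, 11.7]
grip_width: 0.8
```

```bash
python3 -c "
from h import *
goto(501.8,-53.3,57,209)
print(tab(bot.capture('wrist')))"
```

```text
t 20.38 pos [528.6 -38.6  57.8] psi -150.68 tilt [-0.044  -0.0205 -0.9988] shift mm [ 2.3 -0.3 30.5] turn 0.32 F [-13.8 -10.6  11.7] w 0.8
[235.  247.   51.5  44.4]
```

The force rose from 14 N to 17 N with no further motion, so the keeper is on its stop. I'll back off and lift clear.

Emit:
step_arm(
  targets=[
    [[0,0,0.001,0],[-0.001,0,0.003,0],[-0.006,0,0.004,0],[-0.015,0,0.004,0],[-0.025,0,0.004,0]],
  ],
)

```text
time: 20.85
tool_pos: [526.3, -39.9, 83.6]
tcp_rot: [-0.084, 1.522, -2.714]
contact_force: [0.7, 0.6, -0.7]
grip_width: 0.2
```

Emit:
step_arm(
  targets=[
    [[-0.015,0,0.005,0],[-0.03,0,0.01,0],[-0.045,0,0.02,0],[-0.06,0,0.03,0],[-0.07,0,0.04,0]],
  ],
)

```text
time: 21.27
tool_pos: [495.3, -58.1, 158.0]
tcp_rot: [-0.039, 1.525, -2.668]
contact_force: [0.0, -0.8, -0.0]
grip_width: 0.5
```

Emit:
step_arm(
  targets=[
    [[0,0,0,0],[0,0,0,0],[0,0,0,0],[0,0,0,0],[0,0,0,0]],
  ],
)

```text
time: 21.68
tool_pos: [495.3, -57.7, 157.3]
tcp_rot: [-0.058, 1.524, -2.687]
contact_force: [-0.2, 0.5, -0.6]
grip_width: 0.3
```

```bash
python3 - <<'E'
from h import *
goto(501.8,-53.3,57,209)
c=bot.capture('wrist'); P=cloud(c,True); a=np.radians(29)
X=P[...,0]-502.1;Y=P[...,1]+54.8; hx=X*np.cos(a)+Y*np.sin(a); hy=-X*np.sin(a)+Y*np.cos(a); Z=P[...,2]
# height map 3 mm bins
print('rows hx, cols hy -18..18')
for x in range(-24,60,3):
    r=[]
    for y in range(-21,22,3):
        m=(abs(hx-x)<1.5)&(abs(hy-0.6-y)<1.5)&(Z<90); r.append('%3d'%np.median(Z[m]) if m.sum()>1 else '  .')
    print('%3d'%x,' '.join(r))
T=bot.capture('top'); hsv=cv2.cvtColor(T['color'],cv2.COLOR_RGB2HSV); w=cv2.inRange(hsv,(0,0,110),(180,70,255)); w[:, :160]=0;w[:,215:]=0;w[:205]=0;w[250:]=0
for r in contours(T,w,30,False,15): print(r)
E
```

```text
t 21.68 pos [495.3 -57.7 157.3] psi -150.62 tilt [-0.042  -0.0205 -0.9989] shift mm [ 99.8  -0.4 -12.5] turn 0.38 F [-0.2  0.5 -0.6] w 0.3
rows hx, cols hy -18..18
-24  49  49  49  49  49  49  49  49  49  49  48  49  49  49  49
-21  49  49  49  49  49  49  49  49  49  49  49  49  49  49  49
-18  49  49  49  49  49  49  49  49  49  49  49  49  49  49  48
-15  49  49  49  49  48  49  48  49  49  49  48  49  49  49  49
-12  49  49  49  48  56  57  57  57  56  56  57  49  49  49  49
 -9  49  49  50  47  57  57  58  58  58  57  56  49  48  49  49
 -6  49  48  49  48  57  59  59  59  59  58  57  49  49  48  49
 -3  49  49  49  49  58  58  58  59  58  59  58  49  48  49  49
  0  49  49  49  48  59  58  59  59  59  59  58  49  49  49  49
  3  49  49  49  49  58  59  58  59  59  59  58  49  49  49  49
  6  49  49  49  49  57  59  59  58  59  58  57  49  49  48  49
  9  49  49  49  48  57  58  58  58  58  57  56  49  49  49  48
 12  48  45  45  44  49  50  54  53  53  50  52  44  45  47  49
 15  49  45  45  44  44  45  44  44  45  44  44  44  44  44  48
 18  49  47  45  45  44  44  44  44  44 
[... 548 characters left out ...]
 50  50  53  51  51  51  51  51  52  54  50  49  49
 48  49  49  49  49  49  49  49  49  49  49  50  48  49  49  49
 51  49  49  49  49  50  49  49  50  49  49  50  49  49  49  49
 54  49  48  48  48  49  49  49  49  49  49  49  49  48  48  49
 57  46  48  48  47  47  48  48  48  48  48  49  49  49  49  49
(25.5, array([168., 240.]), ((500.21539306640625, 309.7252502441406), (14.745903015136719, 13.686073303222656), 80.25041961669922))
(41.0, array([164., 218.]), ((550.1380004882812, 317.9683837890625), (19.379863739013672, 14.327518463134766), 78.5775375366211))
(24.0, array([209., 211.]), ((564.0390014648438, 220.1296844482422), (13.58326244354248, 11.079974174499512), 0.9823469519615173))
```

```bash
python3 -c "
from plant import bot
print(bot.close_job())"
```

```text
the job is handed in; nothing more can be done
None
```

The white stop is trapped upright in the jig pocket with the keeper fully home, and I handed the job in at about 21.8 s of the 61 s allowed.

I gripped the nose, set the foot on the spring cup without touching the mouth, and released it. With the fingers shut I pressed the button to about 1 mm below the keeper's underside, then pushed the tab home.

**Forces:** the press peaked at about 22 N, when the tips first stuck on the button. The sideways push on the wrist peaked at about 18 N. Both are end-of-move readings, so brief spikes between them would not show.

**Last checks, from the wrist depth picture:**
- **Nose and button:** the nose top is at about z = 57 mm and the button at about 59 mm, both level.
- **Keeper:** it covers both shoulders. The tab moved 26.1 mm and stopped, and its front edge is at the end stop at x = 57 mm.
- **Tray:** the three pins are still standing within about 2 mm of where they were. I did not re-measure the other bystanders.

**Disagreements:**
- The top and wrist cameras differed by about 3 mm on the housing position, so I aligned using the wrist view only.
- The housing plate is not centred on the pocket; it is offset about 6 mm along x. I used the guides and the block as the reference instead.
- The 12-picture limit ran out near the end, so the final checks are measured values, not viewed images.

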